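# Clip the dumpling pin into the free stand

## Robot

A 6-joint arm with a two-finger parallel gripper is mounted at the origin on the work surface. World frame = base frame: x ahead of the robot, y to its left, z up, the work surface at z = 0. Lengths are in mm, angles in degrees, forces in N, time in s.
With the tool pointing down it reaches from about 300 to 850 mm from the base axis. Payload 4.2 kg.
Tool frame: the origin (TCP) lies midway between the tips of the shut fingers; the grasp point (between the pads) lies 19 mm behind it; z points along the fingers, y is the line along which they close (so a half turn about z gives the same grasp; the last joint's range is limited). The gripper opens to 91 mm and grips with 3 to 60 N. Pads are 32 mm wide; open, the fingers measure 118 mm over their backs; the gripper's body (76 mm by 178 mm) begins 60 mm behind the grasp point.
Start: joints at [-76.891, 18.312, 89.639, -0, 72.044, -1.146], TCP at [141.591, -557.311, 213.976] pointing down, gripper open.
Joint ranges: [-177.97, 177.97], [-48.28, 115.42], [12.27, 149.76], [-77.06, 257.06], [2.81, 150.46], [-146.56, 146.56]. Speed limits (degrees/s): [147.25, 147.25, 180, 180, 180, 180].

## Interface

Orientations are given as [roll, pitch, yaw] about the fixed x, y, z axes, in that order (R = Rz(yaw) Ry(pitch) Rx(roll)).
In Python, from workcell import env gives the robot as it stands.
- The arm moves only by the tool send_rows, never from a script. Its argument "steps" is a list that holds one entry, the list of rows, each a list of 5 numbers: the shift along the tool's x, y, z scaled (see below), then the turn about the tool's z scaled (see below), then the opening, from 0 (shut) to 1 (fully open). In form: [[[dx, dy, dz, yaw, fingers], ...]]. A call has 1 to 5 rows; each row shifts and turns the commanded pose from where the row before left it, along the tool's axes as they then stand; what a row does not reach is not made up. The controller multiplies each number of a shift by 0.04 m and each number of a turn by 0.12 rad. A row lasts 1/12 s, in which the tool goes at most 41.7 mm and 7.16 degrees, less where a joint would pass 70% of its speed; a pose out of reach is approached as far as the arm can. A call with a number of a shift or a turn outside -1 to 1 is refused whole. A call with a gripper value outside its range is refused whole. The fingers move at their own pace and stop on an object; "squeeze" is the grip in N (left out, the last holds). Time passes only in rows, so rows that do not move let the fingers close. It gives the time, the measured TCP pose, the force, the opening and the grip force at its end, in the units of the state.
- env.state(): the state, without advancing time (a new reading comes with each control period).
- env.grab_frame(name): name is "scene" or "top" or "wrist"; returns a dict with "pixels" (384x512x3 uint8, red, green, blue), "depth" (384x512 float32, mm along the optical axis (not along the pixel's ray), 0 where there is no reading), "intrinsics" (3x3 intrinsics, pixels), "dist" ([k1, k2, p1, p2, k3] as OpenCV has them; the pictures are not rectified), "cam_to_world" (4x4, takes a point from camera to world coordinates). Camera axes: x right, y down, z forward; pixel columns grow to the right and rows downward; lengths in mm; the calibration is good to about 2 mm. A picture is of the moment at which its call begins.
- env.job_done(): hands the job in; it is judged then, once.
The state is a dict: "time_s": time; "qpos": joint angles; "qvel": joint speeds; "effort": joint torques, N m; "ee_pos": TCP position; "ee_rot": TCP orientation; "force": force on the tool from outside, world axes, zero at the start; "torque": the same for the moment, N m; "gripper_width": finger opening in mm; "gripper_force": force on a finger pad.
Only numpy, scipy, OpenCV 4.12 (cv2) and the standard library are available. Lean on these libraries where they do the work, as an engineer would, in place of code of your own. Each camera call takes 0.05 s, during which the arm holds its last target. There are 200 camera calls.

## Task

Take the bamboo rolling pin that sticks out from under the low steel riser by its end, draw it all the way out and lay it down on the open counter well clear of the riser, letting go of it. Then pick it up again by its middle and press it down into whichever of the two clip stands is empty, centred and fully home in both forks with the sprung jaws closed over it. Leave the other pin in its clips and the dish, timer, jar and spoon where they are.

Things in the scene. Friction and masses are not known exactly. Their poses are not given: they have to be found in the camera images.
- pin: slim bamboo rolling pin, 200 mm: round rod 18 mm thick along its y axis, a square cap (20 x 20 mm, 12 mm long) at each end so it cannot roll. Origin: mid-length, 10 mm below the rod's axis (underside of the caps). It starts on the counter (origin at height 0) half under the riser, its -y end sticking out 65 to 85 mm past the riser's front (-y) edge.
- pin_center (a point): centre of that pin, on the rod's axis; axes as pin
- spare_pin: second, identical slim bamboo rolling pin, 200 mm: round rod 18 mm thick along its y axis, a square cap (20 x 20 mm, 12 mm long) at each end so it cannot roll. Origin: mid-length, 10 mm below the rod's axis (underside of the caps). It sits in one of the clip stands from the start (origin 19 mm above the counter).
- spare_pin_center (a point): centre of the spare pin, on the rod's axis
- clip_a: one of two identical aluminium clip stands fixed to the counter; one holds the spare pin, the other is empty. Base plate 60 (x) x 136 (y) x 5 mm, origin under its centre. Fork clips, 14 mm wide (22 at the hinge) and 60 mm high, at y = -50 and +50 mm, flaring to a 32 mm mouth on top; only the base plate lies between them, so fingers can hold the rod's middle there.
- clip_b: one of two identical aluminium clip stands fixed to the counter; one holds the spare pin, the other is empty. Base plate 60 (x) x 136 (y) x 5 mm, origin under its centre. Fork clips, 14 mm wide (22 at the hinge) and 60 mm high, at y = -50 and +50 mm, flaring to a 32 mm mouth on top; only the base plate lies between them, so fingers can hold the rod's middle there.
- clip_a_seat (a point): centre of a fully seated pin in this stand: between its forks, 29 mm above the counter, y along the pin. Each fork has a fixed prong on -x and a sprung jaw on +x; jaw nose and prong are 14 mm apart at 40 mm height, so the 18 mm rod must be pushed down (about 10 N in all) until it snaps under the noses on to the seats, 20 mm high.
- clip_b_seat (a point): centre of a fully seated pin in this stand: between its forks, 29 mm above the counter, y along the pin. Each fork has a fixed prong on -x and a sprung jaw on +x; jaw nose and prong are 14 mm apart at 40 mm height, so the 18 mm rod must be pushed down (about 10 N in all) until it snaps under the noses on to the seats, 20 mm high.
- clip_a_jaw0 (a joint): sprung jaw of clip_a at y = -50 mm: 0 = closed, positive = pushed outwards (rad, to 0.6); a passing rod opens it to about 0.15
- clip_a_jaw1 (a joint): sprung jaw of clip_a at y = +50 mm: 0 = closed, positive = pushed outwards (rad, to 0.6); a passing rod opens it to about 0.15
- clip_b_jaw0 (a joint): sprung jaw of clip_b at y = -50 mm: 0 = closed, positive = pushed outwards (rad, to 0.6); a passing rod opens it to about 0.15
- clip_b_jaw1 (a joint): sprung jaw of clip_b at y = +50 mm: 0 = closed, positive = pushed outwards (rad, to 0.6); a passing rod opens it to about 0.15
- riser: low dark steel riser shelf fixed to the counter: top 190 (x) x 160 (y) mm, underside 40 mm and upper face 45 mm above the counter, side walls 4 mm thick at x = +-93 mm, open at the front (-y) and back (+y). Origin at its centre on the counter.
- riser_center (a point): the riser's centre at counter height
- dish: grey ceramic proofing dish, 120 mm across, 50 mm high, standing on the riser; origin under its base. Leave alone.
- timer: white plastic kitchen timer with a turning knob, 72 mm across, 50 mm high; origin under its base. Leave alone.
- jar: tall glass jar with a screw lid, 90 mm across, 170 mm high; origin under its base. Leave alone.
- spoon: bamboo spoon lying on the counter, 240 mm long along its own x axis; origin under its middle. Leave alone.
There are look-alikes about, which are no part of the job. What is shaped like the pin but black or green is not meant.

How it is judged:
By the outcome, as a careful person would: the job done as asked, in the order asked, and still so for the second after the job is handed in, with the robot touching nothing.
It also fails if it takes over 51 s, if anything falls off the work surface, if the arm or the gripper's body presses on something with over 40 N, if the wrist force passes 120 N, or if a joint passes its speed limit or range.

## Working session

There is one attempt and no reset: what is moved stays moved. The work goes in short steps, Python scripts to look and compute and a tool call to move; the robot and the scene stay as the last step left them, time stands still between calls to the robot, and variables do not carry over. Pictures are saved under pics/ and viewed, at most 10 in all, crops included, and the job is handed in when it is done.

Besides the shell and the picture viewer there is one more tool, called as name(argument=value, ...) on one line, values as JSON. send_rows: Moves the arm, as the interface text tells. Shifts and turns lie within -1 to 1; 1 stands for 0.04 m of shift or 0.12 rad of turn. Its arguments: {"type":"object","properties":{"steps":{"type":"array"},"squeeze":{"type":"number"}},"required":["steps"]}

```bash
mkdir -p pics
cat > h.py <<'E'
import numpy as np, cv2, pickle, sys
from workcell import env
def grab(n):
    f=env.grab_frame(n); pickle.dump(f,open(n+'.pkl','wb')); return f
def load(n): return pickle.load(open(n+'.pkl','rb'))
def rays(f,uv):
    uv=np.array(uv,float).reshape(-1,1,2)
    p=cv2.undistortPoints(uv,np.array(f['intrinsics'],float),np.array(f['dist'],float)).reshape(-1,2)
    T=np.array(f['cam_to_world']); d=np.c_[p,np.ones(len(p))]
    return T[:3,3],d@T[:3,:3].T
def plane(f,uv,z):
    o,d=rays(f,uv); return o+d*((z-o[2])/d[:,2])[:,None]
def dep(f,uv):
    o,d=rays(f,uv); u=np.array(uv).reshape(-1,2).astype(int)
    return o+d*f['depth'][u[:,1],u[:,0]][:,None]
def save(img,name): cv2.imwrite('pics/'+name,cv2.cvtColor(np.ascontiguousarray(img),cv2.COLOR_RGB2BGR))
E
python3 - <<'E'
from h import *
a=grab('scene');b=grab('top')
save(a['pixels'],'s0.png');save(b['pixels'],'t0.png')
print(env.state()['time_s'],a['cam_to_world'],b['cam_to_world'],b['intrinsics'])
E
```

```text
0.1 [[-5.39452708e-01  6.96661294e-01 -4.72920519e-01  1.07763428e+03]
 [ 8.41970355e-01  4.40462859e-01 -3.11574054e-01  4.88028906e+02]
 [-8.75766028e-03 -5.66264525e-01 -8.24177039e-01  1.01693292e+03]
 [ 0.00000000e+00  0.00000000e+00  0.00000000e+00  1.00000000e+00]] [[ 7.25510948e-03 -9.97403484e-01  7.16495140e-02  4.47193401e+02]
 [-9.99973632e-01 -7.25889981e-03  2.07485282e-04  1.30130739e+02]
 [ 3.13150101e-04 -7.16491301e-02 -9.97429849e-01  1.20581642e+03]
 [ 0.00000000e+00  0.00000000e+00  0.00000000e+00  1.00000000e+00]] [[387.67487094   0.         253.9444201 ]
 [  0.         387.67487094 192.75642223]
 [  0.           0.           1.        ]]
```

View pics/s0.png

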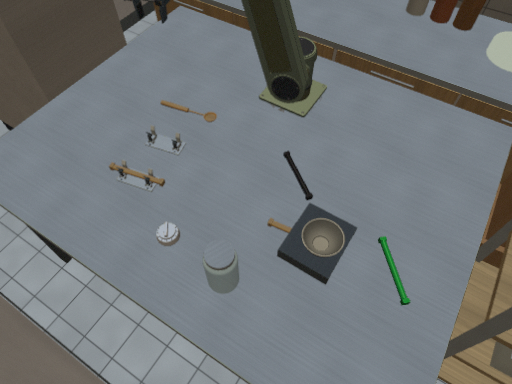

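View pics/t0.png

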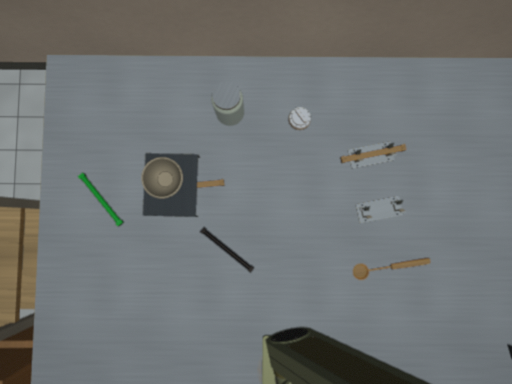

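The top view shows these pin-like things:
- Bamboo end under the riser (210,184)
- Spare pin in its clips (373,154)
- Black rod (227,250)
- Green rod (101,200)
- Spoon (395,266)

By the description, my choice is (210,184), and the empty stand is at (380,209). Next I'll measure both and check them in a close crop.

Run:
```python
from h import *
b=load('top');im=b['pixels']
hsv=cv2.cvtColor(im,cv2.COLOR_RGB2HSV)
m=cv2.inRange(hsv,(8,90,90),(25,255,255)); m[:,:190]=0;m[300:]=0
n,l,st,c=cv2.connectedComponentsWithStats(m)
for i in range(1,n):
    if st[i,4]<40: continue
    cs=cv2.findContours((l==i).astype('uint8'),0,1)[0][0]
    r=cv2.minAreaRect(cs);box=cv2.boxPoints(r)
    print(st[i],c[i],r); print(plane(b,box,20).round(1).tolist())
# riser
g=cv2.inRange(im,(0,0,0),(75,80,85)); g[:,:130]=0;g[:145]=0;g[222:]=0;g[:,205:]=0
cs=max(cv2.findContours(g,0,1)[0],key=cv2.contourArea);r=cv2.minAreaRect(cs);print('riser',r,plane(b,cv2.boxPoints(r),45).round(1).tolist())
# empty stand plate
p=cv2.inRange(hsv,(0,0,165),(180,40,255));p[:190]=0;p[230:]=0;p[:,:345]=0;p[:,415:]=0
cs=max(cv2.findContours(p,0,1)[0],key=cv2.contourArea);r=cv2.minAreaRect(cs);print('stand',r,plane(b,cv2.boxPoints(r),5).round(1).tolist())
A=cv2.resize(im[160:210,180:240],(480,400),interpolation=2)
B=cv2.resize(im[190:230,350:412],(620,400),interpolation=2)
s=load('scene')['pixels']
C=cv2.resize(s[120:200,100:200],(500,400),interpolation=2)
D=cv2.resize(im[190:230,350:410],(300,200),interpolation=2)
E=cv2.resize(im[160:208,180:240],(300,200),interpolation=2)
save(np.hstack([C,np.vstack([D,E])]),'c0.png')
```

```text
[341 145  64  17 315] [373.42539683 153.13333333] ((372.78289794921875, 153.4613800048828), (6.080700397491455, 64.5124282836914), 79.04593658447266)
[[646.2, -136.1, 20.0], [685.9, -332.2, 20.0], [667.2, -335.4, 20.0], [627.6, -139.5, 20.0]]
[197 180  27   7 126] [209.94444444 183.23015873] ((209.9257354736328, 183.25743103027344), (4.676674842834473, 26.26898193359375), 84.2894058227539)
[[563.5, 306.7, 20.0], [572.2, 226.5, 20.0], [557.8, 224.9, 20.0], [549.2, 305.0, 20.0]]
[390 259  40  10 200] [409.79  263.205] ((409.5220031738281, 263.146728515625), (5.389703273773193, 39.458560943603516), 81.46923065185547)
[[321.0, -281.7, 20.0], [339.5, -400.0, 20.0], [323.5, -402.0, 20.0], [305.1, -283.8, 20.0]]
[354 264  16  16 181] [360.59116022 271.25414365] ((360.2500305175781, 271.2500305175781), (14.849241256713867, 14.142135620117188), 45.0)
[[297.4, -161.6, 20.0], [327.6, -192.2, 20.0], [296.4, -223.5, 20.0], [266.4, -192.9, 20.0]]
riser ((170.3797607421875, 184.54676818847656), (53.34223556518555, 62.59115982055664), 1.9414864778518677) [[461.8, 462.4, 45.0], [650.6, 461.3, 45.0], [646.3, 300.1, 45.0], [457.5, 303.1, 45.0]]Traceback (most recent call last):
  File "<stdin>", line 16, in <module>
ValueError: max() iterable argument is empty
```

Run:
```python
from h import *
b=load('top');im=b['pixels']
s=load('scene')['pixels']
C=cv2.resize(s[120:200,100:200],(500,400),interpolation=2)
D=cv2.resize(im[190:230,350:410],(300,200),interpolation=2)
E=cv2.resize(im[160:208,180:240],(300,200),interpolation=2)
save(np.hstack([C,np.vstack([D,E])]),'c0.png')
print(im[195:225:3,380].tolist())
w=grab('wrist');print(w['cam_to_world'].round(3),w['intrinsics'],env.state()['ee_rot'],env.state()['ee_pos'])
```

```text
[[120, 127, 132], [123, 130, 134], [136, 145, 148], [136, 144, 148], [137, 144, 149], [138, 145, 150], [135, 143, 146], [135, 143, 146], [128, 135, 139], [119, 126, 131]]
[[ 2.46000e-01 -9.30000e-01 -2.72000e-01  2.18601e+02]
 [-9.69000e-01 -2.37000e-01 -6.60000e-02 -5.37501e+02]
 [-3.00000e-03  2.80000e-01 -9.60000e-01  3.83949e+02]
 [ 0.00000e+00  0.00000e+00  0.00000e+00  1.00000e+00]] [[342.75848249   0.         252.77434391]
 [  0.         342.75848249 199.55609651]
 [  0.           0.           1.        ]] [-1.79923867e+02 -1.65905918e-03  1.42578322e+01] [ 141.51652189 -556.93151352  213.32186581]
```

View pics/c0.png

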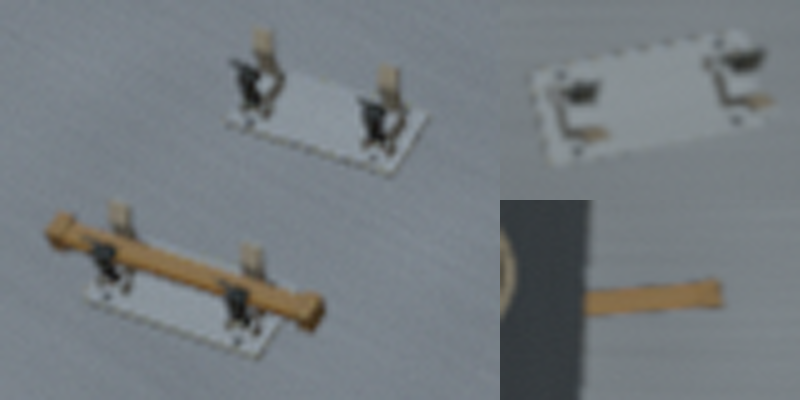

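The crop confirms it. The bamboo end with the square cap comes out from under the riser at top (210,184), and the bare stand at top (380,209) is the empty one. I'll move to a hover over the stand first and measure it with the wrist camera.

```bash
cat > plan.py <<'E'
from h import *
from math import *
def plan(x,y,z,yaw,n=None):
    s=env.state();p=np.array(s['ee_pos']);w=s['ee_rot'][2]
    dyaw=(yaw-w+180)%360-180
    t=np.array([x,y,z],float); d=t-p
    n=n or int(ceil(max(np.linalg.norm(d)/38,abs(dyaw)/6.7,1)))
    out=[]
    for k in range(n):
        a=radians(w+dyaw*k/n)
        v=d/n/40
        out.append([round(float(q),2) for q in (v[0]*cos(a)+v[1]*sin(a), v[0]*sin(a)-v[1]*cos(a), -v[2], -radians(dyaw/n)/.12)])
    print(p.round(1),np.round(s['ee_rot'],1),n);print(*out,sep='\n')
if __name__=='__main__': plan(*map(float,sys.argv[1:5]),n=int(sys.argv[5]) if len(sys.argv)>5 else None)
E
python3 plan.py 520 -240 214 96 15
```

```text
[ 141.5 -556.9  213.3] [-179.9   -0.    14.3] 15
[0.74, -0.36, -0.0, -0.79]
[0.77, -0.28, -0.0, -0.79]
[0.8, -0.21, -0.0, -0.79]
[0.81, -0.13, -0.0, -0.79]
[0.82, -0.06, -0.0, -0.79]
[0.82, 0.02, -0.0, -0.79]
[0.82, 0.1, -0.0, -0.79]
[0.8, 0.18, -0.0, -0.79]
[0.78, 0.25, -0.0, -0.79]
[0.76, 0.33, -0.0, -0.79]
[0.72, 0.4, -0.0, -0.79]
[0.68, 0.46, -0.0, -0.79]
[0.63, 0.53, -0.0, -0.79]
[0.58, 0.58, -0.0, -0.79]
[0.52, 0.64, -0.0, -0.79]
```

send_rows(steps=[[[0.74, -0.36, 0, -0.79, 1], [0.77, -0.28, 0, -0.79, 1], [0.8, -0.2, 0, -0.79, 1], [0.8, -0.13, 0, -0.79, 1], [0.82, -0.06, 0, -0.79, 1]]])

```text
time_s: 0.57
ee_pos: [268.4, -451.2, 213.7]
ee_rot: [-180.0, -0.0, 41.6]
force: [0.2, -0.4, 0.9]
gripper_width: 91.4
gripper_force: 0.0
```

send_rows(steps=[[[0.82, 0.02, 0, -0.79, 1], [0.82, 0.1, 0, -0.79, 1], [0.8, 0.18, 0, -0.79, 1], [0.78, 0.25, 0, -0.79, 1], [0.76, 0.33, 0, -0.79, 1]]])

```text
time_s: 0.98
ee_pos: [394.9, -345.6, 213.8]
ee_rot: [-180.0, 0.0, 68.8]
force: [-0.3, -0.3, 0.4]
gripper_width: 91.3
gripper_force: 0.0
```

send_rows(steps=[[[0.72, 0.4, 0, -0.79, 1], [0.68, 0.46, 0, -0.79, 1], [0.63, 0.53, 0, -0.79, 1], [0.58, 0.58, 0, -0.79, 1], [0.52, 0.64, 0, -0.79, 1]]])

```text
time_s: 1.4
ee_pos: [521.6, -240.7, 213.7]
ee_rot: [-180.0, -0.0, 96.0]
force: [0.2, -0.8, 0.4]
gripper_width: 91.5
gripper_force: 0.0
```

send_rows(steps=[[[0, 0, 0, 0, 1], [0, 0, 0, 0, 1]]])

```text
time_s: 1.57
ee_pos: [521.4, -241.0, 213.3]
ee_rot: [-179.9, -0.0, 95.9]
force: [-0.3, -0.7, 0.6]
gripper_width: 91.3
gripper_force: 0.0
```

Run:
```python
from h import *
w=grab('wrist');save(w['pixels'],'w1.png');s=env.state();print(s['ee_pos'],s['ee_rot'],s['force'],s['time_s'])
```

```text
[ 520.45611412 -241.80257042  213.43680143] [-1.79916603e+02 -4.72157450e-03  9.57567424e+01] [-1.11724798 -0.45415854 -0.16135386] 1.6167
```

View pics/w1.png

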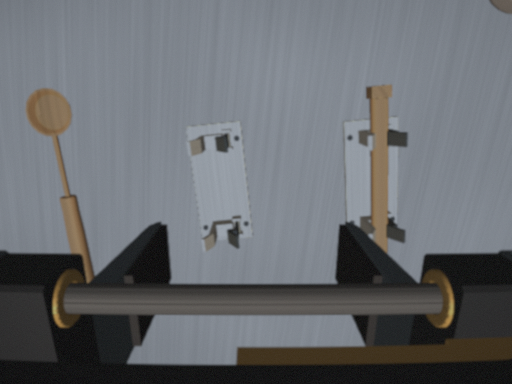

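The wrist view shows the empty stand with its plate corners near (187,126), (240,121), (252,237) and (202,240). The spare pin in its stand runs from (378,90) down to (380,250), with the spoon at left. Next I'll measure the plate.

Run:
```python
from h import *
w=load('wrist');im=w['pixels'];hsv=cv2.cvtColor(im,cv2.COLOR_RGB2HSV)
print(im[180,175:270:4].tolist())
g=cv2.cvtColor(im,cv2.COLOR_RGB2GRAY).astype(float)
# depth mask: plate top z~5 is too thin; use grey threshold
gs=cv2.GaussianBlur(g,(3,3),0)
def edge(rows,lo,hi,sgn):
    pts=[]
    for r in rows:
        d=np.diff(gs[r,lo:hi])*sgn; pts.append((lo+d.argmax()+.5,r))
    return np.array(pts)
L=edge(range(160,215,3),175,210,1);R=edge(range(150,215,3),232,262,-1)
T=edge  # cols
def edgec(cols,lo,hi,sgn):
    return np.array([(c,lo+(np.diff(gs[lo:hi,c])*sgn).argmax()+.5) for c in cols])
T=edgec(range(192,238,3),112,133,1);B=edgec([206,208]+list(range(212,228,2))+list(range(242,250,2)),228,252,-1)
for nme,E in zip('LRTB',(L,R,T,B)):
    P=plane(w,E,5)[:,:2]; c=np.median(P,0); ln=cv2.fitLine(P.astype('float32'),cv2.DIST_HUBER,0,.01,.01).ravel()
    print(nme,ln.round(3).tolist(), 'ang',np.degrees(np.arctan2(ln[1],ln[0])).round(2)); print(P.round(0).tolist()[:20])
```

```text
[[129, 136, 145], [132, 139, 147], [132, 138, 147], [132, 138, 148], [132, 138, 146], [147, 154, 162], [146, 155, 163], [149, 157, 164], [148, 155, 163], [149, 155, 164], [154, 162, 170], [147, 155, 163], [151, 157, 166], [149, 156, 164], [150, 157, 165], [148, 156, 165], [151, 158, 167], [149, 155, 165], [131, 135, 142], [133, 140, 148], [134, 142, 150], [131, 138, 147], [131, 137, 146], [132, 138, 147]]
L [0.20499999821186066, -0.9789999723434448, 459.0360107421875, -272.0] ang -78.15
[[451.0, -233.0], [452.0, -236.0], [452.0, -239.0], [454.0, -243.0], [454.0, -246.0], [455.0, -249.0], [454.0, -253.0], [457.0, -256.0], [456.0, -260.0], [457.0, -263.0], [457.0, -267.0], [458.0, -270.0], [460.0, -274.0], [460.0, -277.0], [461.0, -281.0], [460.0, -285.0], [463.0, -288.0], [463.0, -292.0], [465.0, -295.0]]
R [0.2029999941587448, -0.9789999723434448, 512.968017578125, -242.46400451660156] ang -78.28
[[507.0, -216.0], [508.0, -219.0], [509.0, -222.0], [510.0, -226.0], [510.0, -229.0], [511.0, -232.0], [512.0, -236.0], [512.0, -239.0], [513.0, -242.0], [514.0, -246.0], [514.0, -249.0], [514.0, -253.0], [516.0, -256.0], [516.0, -260.0], [518.0, -263.0], [518.0, -267.0], [518.0, -270.0], [520.0, -274.0], [520.0, -277.0], [521.0, -281.0]]
T [0.9760000109672546, 0.21699999272823334, 470.9700012207031, -191.24200439453125] ang 12.53
[[450.0, -196.0], [454.0, -195.0], [457.0, -194.0], [460.0, -194.0], [463.0, -193.0], [466.0, -192.0], [470.0, -191.0], [473.0, -191.0], [476.0, -190.0], [479.0, -189.0], [483.0, -189.0], [486.0, -188.0], [489.0, -187.0], [492.0, -187.0], [495.0, -186.0], [499.0, -185.0]]
B [1.0, 0.007000000216066837, 501.47900390625, -318.56298828125] ang 0.39
[[474.0, -321.0], [476.0, -319.0], [480.0, -312.0], [483.0, -312.0], [485.0, -314.0], [488.0, -325.0], [491.0, -325.0], [493.0, -325.0], [495.0, -324.0], [497.0, -311.0], [516.0, -311.0], [519.0, -319.0], [521.0, -319.0], [524.0, -318.0]]
```

Stand centre is about (486,-257) at yaw 11.8°. The measured plate is 59 x 135 mm, against 60 x 136 given. Now to the pin's end.

send_rows(steps=[[[0.88, 0.18, 0, 0, 1], [0.88, 0.18, 0, 0, 1], [0.88, 0.18, 0, 0, 1], [0.88, 0.18, 0, 0, 1], [0.88, 0.18, 0, 0, 1]]])

```text
time_s: 2.03
ee_pos: [537.9, -63.3, 214.0]
ee_rot: [-180.0, 0.0, 95.5]
force: [0.9, 0.0, 0.5]
gripper_width: 91.3
gripper_force: 0.0
```

send_rows(steps=[[[0.88, 0.18, 0, 0, 1], [0.88, 0.18, 0, 0, 1], [0.88, 0.18, 0, 0, 1], [0.88, 0.18, 0, 0, 1], [0.88, 0.18, 0, 0, 1]]])

```text
time_s: 2.45
ee_pos: [556.7, 115.3, 214.1]
ee_rot: [-180.0, 0.0, 95.6]
force: [1.0, -0.5, 0.6]
gripper_width: 91.5
gripper_force: 0.0
```

send_rows(steps=[[[0.88, 0.18, 0, 0, 1], [0.88, 0.18, 0, 0, 1], [0, 0, 0, 0, 1], [0, 0, 0, 0, 1]]])

```text
time_s: 2.78
ee_pos: [564.2, 186.8, 213.6]
ee_rot: [-180.0, 0.1, 95.8]
force: [0.1, -0.7, -0.5]
gripper_width: 91.1
gripper_force: 0.0
```

```bash
cat > pin.py <<'E'
from h import *
def find(w,z,name,view=True):
    im=w['pixels']
    if view: save(im,name)
    hsv=cv2.cvtColor(im,cv2.COLOR_RGB2HSV)
    m=cv2.inRange(hsv,(8,90,80),(25,255,255)); m[335:]=0
    n,l,st,c=cv2.connectedComponentsWithStats(m)
    for i in range(1,n):
        if st[i,4]<300: continue
        cs=cv2.findContours((l==i).astype('uint8'),0,1)[0][0]
        r=cv2.minAreaRect(cs);B=plane(w,cv2.boxPoints(r),z)[:,:2]
        print(st[i].tolist(),r);print(B.round(1).tolist(),'centre',B.mean(0).round(1))
        e=[B[1]-B[0],B[2]-B[1]];e=max(e,key=np.linalg.norm);e=e*np.sign(e[1])
        print('yaw',np.degrees(np.arctan2(-e[0],e[1])).round(2),'len',np.linalg.norm(e).round(1))
if __name__=='__main__':
    s=env.state();print(s['ee_pos'].__repr__(),s['ee_rot'],s['time_s'])
    find(grab(sys.argv[1]),float(sys.argv[3]),sys.argv[2])
E
python3 pin.py wrist w2.png 15
```

```text
array([564.24726174, 186.78820365, 213.58756998]) [-1.79956408e+02  5.16606403e-02  9.57736086e+01] 2.7833
[52, 277, 17, 51, 305] ((57.892311096191406, 302.63848876953125), (50.11003112792969, 14.263994216918945), 82.87498474121094)
[[326.1, 32.5], [344.2, 37.1], [347.1, -35.1], [328.0, -40.3]] centre [336.3  -1.4]
yaw 2.29 len 72.3
[435, 276, 20, 52, 405] ((446.3280944824219, 302.1802062988281), (16.94756507873535, 51.09596252441406), 7.275004863739014)
[[818.1, 12.7], [806.6, 85.4], [828.8, 84.3], [841.6, 11.1]] centre [823.8  48.4]
yaw 8.97 len 73.5
```

View pics/w2.png

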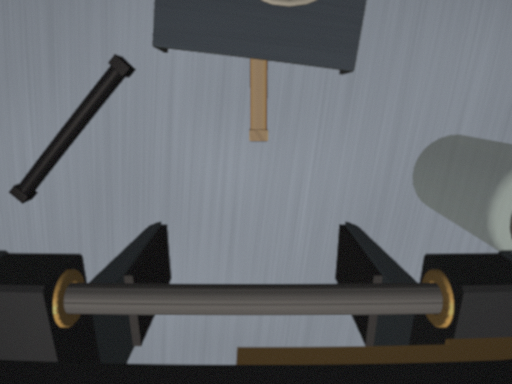

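The pin end is visible from the riser edge (259,60) to the cap end (259,141), and the jar is at right (470,190). The paler hue was missed, so I'll loosen the mask.

```bash
sed -i 's/(8,90,80)/(5,60,80)/' pin.py
python3 - <<'E'
from h import *
w=load('wrist');im=w['pixels'].astype(int)
m=((im[...,0]-im[...,2])>20).astype('uint8');m[200:]=0;m[:50]=0;m[:,:200]=0;m[:,320:]=0
ys,xs=np.nonzero(m);print(ys.min(),ys.max(),xs.min(),xs.max())
ctr=np.array([(xs[ys==r].mean(),r) for r in range(66,128,3)])
P=plane(w,ctr,18)[:,:2];ln=cv2.fitLine(P.astype('float32'),4,0,.01,.01).ravel();print(ln,'yaw',np.degrees(np.arctan2(-ln[0],ln[1])))
print([(int((ys==r).sum())) for r in (70,100,120,132,137,139,141,143)])
print('end bottom z0',plane(w,[(259,ys.max()+.5)],0),'top z20',plane(w,[(259,129.5)],20))
print('riser edge z45',plane(w,[(165,49),(340,69)],45))
E
```

```text
58 140 249 267
[ 1.0431893e-01 -9.9454391e-01  5.6118091e+02  2.7217603e+02] yaw -174.01207
[17, 17, 17, 19, 19, 19, 0, 0]
end bottom z0 [[567.69061798 223.43525109   0.        ]] top z20 [[565.88916446 237.05574835  20.        ]]
riser edge z45 [[470.98018633 303.82983214  45.        ]
 [634.86421137 302.68462036  45.        ]]
```

```bash
python3 plan.py 562.7 257.5 3 96 7
```

```text
[564.2 185.7 213.7] [-1.80e+02  1.00e-01  9.57e+01] 7
[0.26, 0.02, 0.75, -0.01]
[0.26, 0.02, 0.75, -0.01]
[0.26, 0.02, 0.75, -0.01]
[0.26, 0.02, 0.75, -0.01]
[0.26, 0.02, 0.75, -0.01]
[0.26, 0.02, 0.75, -0.01]
[0.26, 0.02, 0.75, -0.01]
```

send_rows(steps=[[[0.6, 0.05, 0.3, -0.03, 0.5], [0.6, 0.05, 0.9, 0, 0.5], [0.58, 0.04, 0.9, 0, 0.5], [0, 0, 0.9, 0, 0.5], [0, 0, 0.7, 0, 0.5]]])

```text
time_s: 3.25
ee_pos: [561.9, 254.8, 65.9]
ee_rot: [-179.9, 0.1, 95.9]
force: [0.5, -0.4, -0.5]
gripper_width: 60.8
gripper_force: 0.0
```

send_rows(steps=[[[0, 0, 0.7, 0, 0.5], [0, 0, 0.45, 0, 0.5], [0, 0, 0.25, 0, 0.5], [0, 0, 0, 0, 0.5], [0, 0, 0, 0, 0.5]]])

```text
time_s: 3.67
ee_pos: [563.5, 255.5, 12.8]
ee_rot: [180.0, 0.0, 95.8]
force: [-0.7, 0.5, 0.7]
gripper_width: 45.8
gripper_force: 0.0
```

Go down 9 mm more, then grip.

send_rows(steps=[[[0.03, 0, 0.15, 0, 0.5], [0, 0, 0.08, 0, 0.5], [0, 0, 0, 0, 0], [0, 0, 0, 0, 0], [0, 0, 0, 0, 0]]], squeeze=20)

```text
time_s: 4.08
ee_pos: [563.0, 258.0, 3.6]
ee_rot: [179.9, -0.0, 95.9]
force: [0.3, -0.3, 0.8]
gripper_width: 28.1
gripper_force: 0.0
```

send_rows(steps=[[[0, 0, 0, 0, 0], [0, 0, 0, 0, 0], [0, 0, 0, 0, 0]]])

```text
time_s: 4.33
ee_pos: [562.9, 258.0, 3.4]
ee_rot: [180.0, -0.0, 95.9]
force: [-0.1, -0.8, 1.5]
gripper_width: 17.3
gripper_force: 20.0
```

send_rows(steps=[[[-0.3, 0, 0, 0, 0], [-0.6, 0, 0, 0, 0], [-0.7, 0, 0, 0, 0], [-0.7, 0, 0, 0, 0], [-0.7, 0, 0, 0, 0]]])

```text
time_s: 4.75
ee_pos: [575.3, 137.0, 3.4]
ee_rot: [180.0, -0.0, 96.0]
force: [0.7, 1.8, 1.3]
gripper_width: 17.1
gripper_force: 20.0
```

send_rows(steps=[[[-0.7, 0, 0, 0, 0], [-0.7, 0, 0, 0, 0], [-0.7, 0, 0, 0, 0], [-0.7, 0, 0, 0, 0], [-0.7, 0, 0, 0, 0]]])

```text
time_s: 5.17
ee_pos: [589.5, -2.6, 3.4]
ee_rot: [180.0, -0.0, 95.9]
force: [0.4, 1.1, 1.0]
gripper_width: 17.7
gripper_force: 20.0
```

send_rows(steps=[[[-0.4, 0, 0, 0, 0], [-0.2, 0, 0, 0, 0], [0, 0, 0, 0, 0], [0, 0, 0, 0, 0]]])

```text
time_s: 5.5
ee_pos: [592.3, -25.2, 3.4]
ee_rot: [180.0, 0.0, 95.9]
force: [0.8, -2.0, 2.4]
gripper_width: 17.5
gripper_force: 20.0
```

send_rows(steps=[[[0, 0, 0, 0, 0.5], [0, 0, 0, 0, 0.5], [0, 0, 0, 0, 0.5], [0, 0, 0, 0, 0.5], [0, 0, -0.4, 0, 0.5]]])

```text
time_s: 5.92
ee_pos: [589.6, -23.8, 16.4]
ee_rot: [-179.6, -0.1, 96.0]
force: [-0.5, -0.2, 0.6]
gripper_width: 45.2
gripper_force: 0.0
```

send_rows(steps=[[[-0.4, 0, -0.9, 0, 0.5], [-0.4, 0, -0.9, 0, 0.5], [-0.3, 0, -0.9, 0, 0.5], [0, 0, -0.6, 0, 0.5], [0, 0, 0, 0, 0.5]]])

```text
time_s: 6.33
ee_pos: [600.1, -69.0, 157.2]
ee_rot: [179.3, 0.2, 95.9]
force: [0.1, 0.2, -0.2]
gripper_width: 45.7
gripper_force: 0.0
```

Run:
```python
from h import *
w=grab('wrist');save(w['pixels'],'w3.png');s=env.state();print(s['ee_pos'],s['ee_rot'],s['time_s'])
```

```text
[598.37171792 -68.44950556 154.12778638] [1.79636400e+02 7.98102989e-02 9.59330487e+01] 6.3833
```

View pics/w3.png

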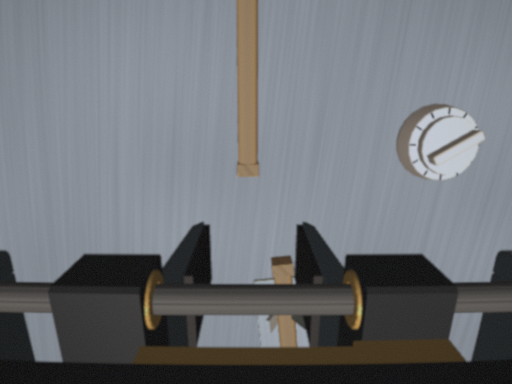

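The pin lies free, running from the top edge at (247,0) down to its cap end at (248,175), with the timer at (440,145). I'll measure it in this view and check it against the top view.

```bash
cat > m.py <<'E'
from h import *
w=load('wrist');im=w['pixels'].astype(int)
m=((im[...,0]-im[...,2])>20).astype('uint8');m[210:]=0;m[:,:200]=0;m[:,320:]=0
ys,xs=np.nonzero(m)
ctr=np.array([(xs[ys==r].mean(),r) for r in range(5,155,4)])
P=plane(w,ctr,18)[:,:2];ln=cv2.fitLine(P.astype('float32'),4,0,.01,.01).ravel();print(ln,'yaw',np.degrees(np.arctan2(ln[0],-ln[1])))
print('end',plane(w,[(248,ys.max()+.5)],20))
b=grab('top');hs=b['pixels'].astype(int);m=((hs[...,0]-hs[...,2])>40).astype('uint8')
n,l,st,c=cv2.connectedComponentsWithStats(m)
for i in range(1,n):
    if 80<st[i,4]<700 and st[i,1]<300: print(st[i],c[i].round(1),plane(b,[c[i]],18).round(1))
E
python3 m.py
```

```text
[ 1.0329429e-01 -9.9465084e-01  5.8708691e+02  2.4573046e+01] yaw 5.9289017
end [[596.32033724 -57.59603201  20.        ]]
[252 171  63  11 317] [283.  176.1] [[584.5  41.1  18. ]]
[403 259  27   8 145] [415.8 262.3] [[ 324.7 -361.6   18. ]]
```

Both views agree: the centre is about (585,42), yaw 5.9°. I'll regrasp at the middle.

```bash
python3 plan.py 585.2 41.9 3 96 4
```

```text
[596.8 -68.  151.8] [179.9   0.   96. ] 4
[0.69, -0.0, 0.93, -0.0]
[0.69, -0.0, 0.93, -0.0]
[0.69, -0.0, 0.93, -0.0]
[0.69, -0.0, 0.93, -0.0]
```

send_rows(steps=[[[0.9, 0, 0.3, 0, 0.5], [0.9, 0, 0.5, 0, 0.5], [0.9, 0, 0.6, 0, 0.5], [0.06, 0, 0.7, 0, 0.5], [0, 0, 0.7, 0, 0.5]]])

```text
time_s: 6.85
ee_pos: [583.3, 42.9, 37.2]
ee_rot: [-179.8, -0.0, 96.2]
force: [0.6, 0.0, -0.5]
gripper_width: 45.8
gripper_force: 0.0
```

send_rows(steps=[[[0, 0, 0.4, 0, 0.5], [0, 0, 0, 0, 0.5], [0, 0, 0, 0, 0.5]]])

```text
time_s: 7.1
ee_pos: [583.5, 40.5, 21.9]
ee_rot: [-179.7, -0.0, 96.0]
force: [0.4, 0.2, 0.5]
gripper_width: 45.8
gripper_force: 0.0
```

send_rows(steps=[[[0.03, 0.04, 0.3, 0, 0.5], [0, 0, 0.15, 0, 0.5], [0, 0, 0, 0, 0.5], [0, 0, 0, 0, 0], [0, 0, 0, 0, 0]]], squeeze=50)

```text
time_s: 7.52
ee_pos: [587.2, 41.3, 6.5]
ee_rot: [179.9, 0.0, 95.9]
force: [0.4, 0.2, 0.5]
gripper_width: 34.8
gripper_force: 0.0
```

send_rows(steps=[[[0, 0, 0, 0, 0], [0, 0, 0, 0, 0], [0, 0, 0, 0, 0], [0, 0, 0, 0, 0], [0, 0, 0, 0, 0]]])

```text
time_s: 7.93
ee_pos: [587.0, 41.4, 6.4]
ee_rot: [180.0, 0.0, 95.9]
force: [-1.0, -0.1, 2.6]
gripper_width: 16.9
gripper_force: 50.0
```

The rod sits shallow at z 6.4, so I'll reopen, go 4 mm deeper and regrip.

send_rows(steps=[[[0, 0, 0, 0, 0.4], [0, 0, 0, 0, 0.4], [0, 0, 0.1, 0, 0.4], [0, 0, 0.02, 0, 0.4], [0, 0, 0, 0, 0.4]]])

```text
time_s: 8.35
ee_pos: [586.4, 41.5, 0.6]
ee_rot: [-179.9, -0.0, 95.9]
force: [0.0, -0.1, 0.6]
gripper_width: 36.0
gripper_force: 0.0
```

send_rows(steps=[[[0, 0, 0, 0, 0], [0, 0, 0, 0, 0], [0, 0, 0, 0, 0], [0, 0, 0, 0, 0], [0, 0, 0, 0, 0]]], squeeze=60)

```text
time_s: 8.77
ee_pos: [586.9, 41.4, 1.2]
ee_rot: [180.0, 0.0, 95.9]
force: [-0.2, -0.4, -2.0]
gripper_width: 16.6
gripper_force: 60.0
```

send_rows(steps=[[[0, 0, 0, 0, 0], [0, 0, 0, 0, 0], [0, 0, -0.3, 0, 0], [0, 0, -0.6, 0, 0], [0, 0, -0.9, 0, 0]]])

```text
time_s: 9.18
ee_pos: [584.2, 41.3, 70.9]
ee_rot: [-179.6, -0.0, 95.9]
force: [1.1, 0.3, -0.5]
gripper_width: 17.3
gripper_force: 60.0
```

```bash
python3 plan.py 486 -257 100 101.8 12
```

```text
[584.2  41.3  70.9] [-179.6   -0.    95.9] 12
[-0.6, -0.27, -0.06, -0.07]
[-0.59, -0.27, -0.06, -0.07]
[-0.59, -0.28, -0.06, -0.07]
[-0.59, -0.28, -0.06, -0.07]
[-0.59, -0.29, -0.06, -0.07]
[-0.59, -0.29, -0.06, -0.07]
[-0.58, -0.3, -0.06, -0.07]
[-0.58, -0.3, -0.06, -0.07]
[-0.58, -0.31, -0.06, -0.07]
[-0.57, -0.31, -0.06, -0.07]
[-0.57, -0.32, -0.06, -0.07]
[-0.57, -0.32, -0.06, -0.07]
```

send_rows(steps=[[[-0.6, -0.27, -0.25, -0.07, 0], [-0.6, -0.27, -0.25, -0.07, 0], [-0.6, -0.28, -0.25, -0.07, 0], [-0.6, -0.28, -0.1, -0.07, 0], [-0.6, -0.29, 0, -0.07, 0]]])

```text
time_s: 9.6
ee_pos: [546.2, -85.5, 108.5]
ee_rot: [179.9, 0.1, 98.4]
force: [0.3, -0.0, -0.1]
gripper_width: 17.2
gripper_force: 60.0
```

send_rows(steps=[[[-0.6, -0.29, 0, -0.07, 0], [-0.58, -0.3, 0, -0.07, 0], [-0.58, -0.3, 0, -0.07, 0], [-0.58, -0.31, 0, -0.07, 0], [-0.57, -0.31, 0, -0.07, 0]]])

```text
time_s: 10.02
ee_pos: [504.5, -210.1, 107.2]
ee_rot: [-180.0, -0.0, 100.8]
force: [-0.2, -0.7, -1.4]
gripper_width: 17.1
gripper_force: 60.0
```

send_rows(steps=[[[-0.5, -0.32, 0, -0.07, 0], [-0.4, -0.3, 0, -0.07, 0], [0, 0, 0, 0, 0], [0, 0, 0, 0, 0], [0, 0, 0, 0, 0]]])

```text
time_s: 10.43
ee_pos: [487.8, -248.5, 107.2]
ee_rot: [180.0, -0.0, 101.7]
force: [-0.1, -0.2, -0.8]
gripper_width: 16.8
gripper_force: 60.0
```

```bash
python3 plan.py 486 -257 100 101.8 1;  python3 - <<'E'
from h import *
w=grab('wrist');save(w['pixels'],'w4.png')
E
```

```text
[ 487.8 -248.5  107.2] [180.   -0.  101.7] 1
[-0.2, -0.09, 0.18, -0.02]
```

View pics/w4.png

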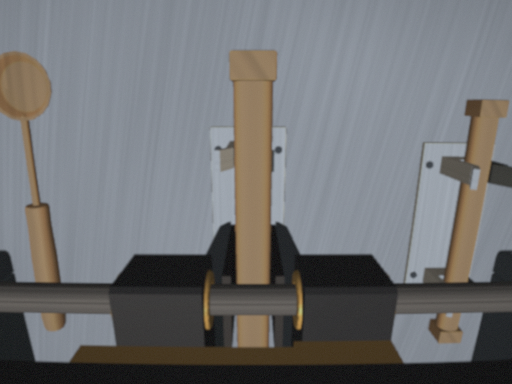

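The held pin is straight in the fingers, with its far cap at (253,65) and the stand's plate end at (211–286,128) below it. I'll do a quick numeric check of both.

Run:
```python
from h import *
w=load('wrist');im=w['pixels'];g=cv2.GaussianBlur(cv2.cvtColor(im,cv2.COLOR_RGB2GRAY),(3,3),0).astype(float)
row=lambda r,a,b,s:a+(np.diff(g[r,a:b])*s).argmax()+.5
col=lambda c,a,b,s:a+(np.diff(g[a:b,c])*s).argmax()+.5
L=[(row(r,200,222,1),r) for r in range(138,215,4)];R=[(row(r,276,300,-1),r) for r in range(138,215,4)]
T=[(c,col(c,118,138,1)) for c in list(range(214,230,2))+list(range(278,284,2))]
a=np.array([-.2045,.9789]);n=np.array([.9789,.2045]);s=env.state();p=np.array(s['ee_pos'])[:2]
for k,E in (('L',L),('R',R),('T',T)):
    P=plane(w,E,5)[:,:2];print(k,'n',np.median(P@n).round(1),np.polyfit(P@a,P@n,1)[0].round(3),'a',np.median(P@a).round(1))
m=((im[...,0].astype(int)-im[...,2])>20);z=s['ee_pos'][2]+8.8
C=[(np.nonzero(m[r,200:300])[0].mean()+200,r) for r in range(90,215,5)]
P=plane(w,C,z+8)[:,:2];print('rod n',np.median(P@n).round(1),np.polyfit(P@a,P@n,1)[0].round(4))
r0=np.nonzero(m[:,250])[0].min()-.5;print('far end a (top z+10)',plane(w,[(253,r0)],z+10)[0,:2]@a,'(bot)',plane(w,[(253,r0)],z-10)[0,:2]@a)
print('tcp n,a',p@n,p@a,s['ee_pos'])
```

```text
L n 393.4 0.025 a -322.7
R n 452.5 -0.016 a -322.9
T n 404.6 -27.947 a -284.0
rod n 426.8 0.0029
far end a (top z+10) -243.45377715775427 (bot) -240.81665987901317
tcp n,a 426.94949989076946 -342.8128551495072 [ 488.01414891 -248.2520806   107.17525007]
```

send_rows(steps=[[[-0.2, -0.1, 0.2, -0.01, 0], [0, 0, 0.5, 0, 0], [0, 0, 0.4, 0, 0], [0, 0, 0, 0, 0], [0, 0, 0, 0, 0]]])

```text
time_s: 10.9
ee_pos: [485.0, -257.2, 62.3]
ee_rot: [-179.9, -0.1, 101.8]
force: [0.2, 0.2, -1.0]
gripper_width: 16.5
gripper_force: 60.0
```

```bash
python3 plan.py 485.9 -257.6 55 101.8 1
```

```text
[ 485.  -257.2   62.3] [-1.799e+02 -1.000e-01  1.018e+02] 1
[-0.02, 0.02, 0.18, 0.0]
```

send_rows(steps=[[[0, 0.02, 0.15, 0, 0], [0, 0, 0.15, 0, 0], [0, 0, 0.15, 0, 0], [0, 0, 0, 0, 0]]])

```text
time_s: 11.23
ee_pos: [485.7, -257.2, 44.2]
ee_rot: [-179.9, -0.1, 101.8]
force: [-0.2, 0.1, -0.9]
gripper_width: 16.7
gripper_force: 60.0
```

Rod axis is at about 53 mm, inside the mouth and without force. Now I press.

send_rows(steps=[[[0, 0, 0.15, 0, 0], [0, 0, 0.15, 0, 0], [0, 0, 0.1, 0, 0], [0, 0, 0, 0, 0]]])

```text
time_s: 11.57
ee_pos: [485.1, -257.8, 28.9]
ee_rot: [-179.9, -0.0, 101.8]
force: [-3.2, -3.3, -1.5]
gripper_width: 17.0
gripper_force: 60.0
```

send_rows(steps=[[[0, 0, 0.1, 0, 0], [0, 0, 0.05, 0, 0], [0, 0, 0, 0, 0], [0, 0, 0, 0, 0]]])

```text
time_s: 11.9
ee_pos: [485.5, -257.2, 22.4]
ee_rot: [-179.9, -0.1, 101.8]
force: [-2.2, -0.4, -4.8]
gripper_width: 17.1
gripper_force: 60.0
```

send_rows(steps=[[[0, 0, 0.05, 0, 0], [0, 0, 0.03, 0, 0], [0, 0, 0, 0, 0], [0, 0, 0, 0, 0]]])

```text
time_s: 12.23
ee_pos: [486.6, -257.4, 20.2]
ee_rot: [180.0, 0.0, 101.8]
force: [-1.0, 1.3, 0.0]
gripper_width: 17.0
gripper_force: 60.0
```

send_rows(steps=[[[0, 0, 0.05, 0, 0], [0, 0, 0.03, 0, 0], [0, 0, 0, 0, 0], [0, 0, 0, 0, 0]]])

```text
time_s: 12.57
ee_pos: [486.7, -257.5, 19.9]
ee_rot: [179.9, 0.0, 101.8]
force: [-6.6, 3.9, 20.5]
gripper_width: 17.0
gripper_force: 60.0
```

It is firmly bottomed (+20 N at z 19.9). I'll relax, release and rise.

send_rows(steps=[[[0, 0, -0.06, 0, 0], [0, 0, 0, 0, 0], [0, 0, 0, 0, 0.45], [0, 0, 0, 0, 0.45], [0, 0, 0, 0, 0.45]]])

```text
time_s: 12.98
ee_pos: [487.2, -258.0, 19.2]
ee_rot: [179.9, 0.1, 101.8]
force: [-0.5, -0.4, -0.5]
gripper_width: 34.0
gripper_force: 0.0
```

send_rows(steps=[[[0, 0, 0, 0, 0.45], [0, 0, -0.3, 0, 0.45], [0, 0, -0.6, 0, 0.45], [0, 0, -0.9, 0, 0.45], [-0.6, 0, -0.9, 0, 0.45]]])

```text
time_s: 13.4
ee_pos: [489.5, -277.1, 126.0]
ee_rot: [-179.8, -0.3, 101.9]
force: [1.1, -0.1, -0.3]
gripper_width: 41.2
gripper_force: 0.0
```

send_rows(steps=[[[-0.8, 0, -0.9, 0, 0.45], [-0.8, 0, -0.9, 0, 0.45], [0, 0, 0, 0, 0.45], [0, 0, 0, 0, 0.45], [0, 0, 0, 0, 0.45]]])

```text
time_s: 13.82
ee_pos: [501.6, -333.8, 187.0]
ee_rot: [-179.9, -0.1, 101.8]
force: [0.5, 0.6, -0.5]
gripper_width: 41.3
gripper_force: 0.0
```

Run:
```python
from h import *
w=grab('wrist');s=grab('scene');S=env.state();print(S['ee_pos'],S['time_s'])
C=cv2.resize(s['pixels'][95:195,95:230],(540,400),interpolation=2)
save(np.vstack([np.hstack([w['pixels'][:220,128:384],np.zeros((220,284,3),'uint8')]),C[:380]]),'w5.png')
```

```text
[ 501.27134281 -333.01300004  186.25164438] 13.9167
```

View pics/w5.png

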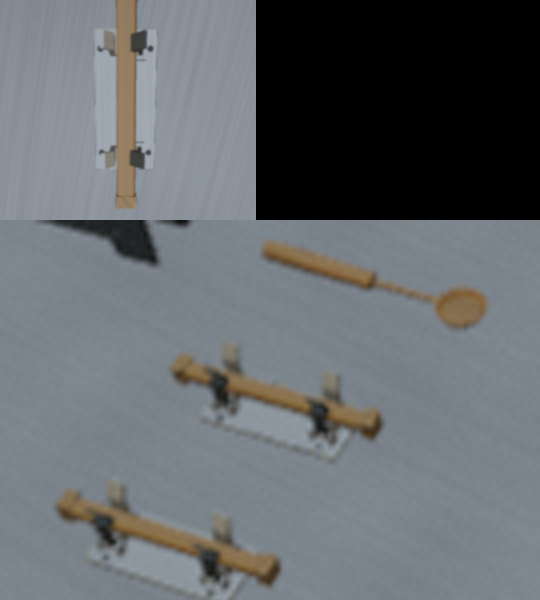

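The pin sits in both forks just like the spare, with its near cap at wrist-crop (125,202) and both jaws closed alongside. I'll check height and centring numerically.

Run:
```python
from h import *
a=np.array([-.2045,.9789]);n=np.array([.9789,.2045]);c=np.array([486,-257.3])
w=load('wrist');im=w['pixels'].astype(int);m=(im[...,0]-im[...,2])>20
ys=np.nonzero(m[:230,253])[0];print('near end row',ys.max())
print('near end a-rel',(plane(w,[(253,ys.max()+.5)],39)[0,:2]-c)@a)
P=plane(w,[(np.nonzero(m[r,230:280])[0].mean()+230,r) for r in range(60,140,5)],37)[:,:2]-c
print('n-rel',np.median(P@n),np.polyfit(P@a,P@n,1)[0])
D=dep(w,[(253,r) for r in (20,40,90,110,130,170,185)]);print('z',D[:,2].round(1))
D=dep(w,[(230,r) for r in (90,110,130)]);print('plate z',D[:,2].round(1))
g=cv2.cvtColor(w['pixels'],cv2.COLOR_RGB2GRAY).astype(float)
for c0 in (227,230,276,280):
  t=15+np.diff(g[15:45,c0]).argmax()+.5; b=150+np.diff(g[150:180,c0]).argmin()+.5
  print('plate ends',(plane(w,[(c0,t),(c0,b)],5)[:,:2]-c)@a)
```

```text
near end row 207
near end a-rel -99.02182328334735
n-rel 0.9772628620676602 0.009701364224976885
z [38.7 37.2 38.  36.7 38.5 38.3 37.6]
plate z [4.7 5.3 4. ]
plate ends [ 67.97889415 -48.14628819]
plate ends [ 67.96664387 -48.15204921]
plate ends [ 67.93368425 -48.19037275]
plate ends [ 67.94455953 -67.02644366]
```

The rod top is at 38 mm, level along its length, as a seated rod should be. It is centred within about 1 mm and nothing touches it, so I'm handing in.

```bash
python3 -c "
from workcell import env
print(env.job_done())"
```

```text
the job is handed in; nothing more can be done
None
```

I drew the bamboo pin out from under the riser, laid it down and let go, then picked it up by its middle and pressed it into the empty clip stand. It measured level, fully home in both forks and centred to about 1 mm, and I handed the job in at about 14 s; no verdict came back.

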